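# Roll the pin along the gauge slats to the clips

### The job

Clear the near part of the slab board: with the fingertips on top of the rolling pin, roll it forward along the two slats, without sliding it, until it lies still and square across both slats, level with the pair of metal pointer clips. Never lift or grasp the pin, push only on its upper half, and leave the tub, the bowl and the wooden rib where they stand.

Things in the scene. Friction and masses are not known exactly. Their poses are not given: they have to be found in the camera images.
- pin_center (a point): Centre of the loose wooden rolling pin, on its axis half-way along. About 0.5 kg, 420 mm long with fixed handles; barrel 58 mm thick and 246 mm long, across the slats; axis 29 mm and top 58 mm above the slat ribs. x axis = along the pin; y and z turn with it. A fingertip drawn along on top without slipping moves twice as far as the pin rolls; let go, it settles between two of them.
- pin: The same rolling pin; this origin is a point on the barrel's surface, 29 mm from the axis, half-way along. It is underneath at the start and goes round with the barrel: on top after half a turn (91 mm of rolling). x axis = along the pin.
- clips: Pair of aluminium pointer clips (20 mm wide, points towards the slats) fixed on the board's left and right edges, opposite each other. Origin midway between their points, on the board's upper face (10 mm below the tops of the slat ribs); x axis = along the slats, away from the robot; y axis = the line on which the pin is to lie. The clips are lower than the slats and do not block the pin.
- board: Fixed plywood board 380 x 270 x 12 mm with two wooden gauge slats (360 x 28 mm, 200 mm apart centre to centre). Each bears fine rubber cross ribs, 12 mm apart, tops 22 mm above the worktop, which keep the pin from running on. Origin at the centre of the board's underside; x axis along the slats, away from the robot. The pin starts on the nearer half, 75 to 205 mm short of the clips.
- tub: Bystander: round lidded plastic tub, 87 mm across and 48 mm high, right of the board. Origin at the centre of its underside.
- bowl: Bystander: small thrown bowl, 104 mm across and 52 mm high, left of the board. Origin at the centre of its underside.
- rib: Bystander: flat wooden throwing rib (a half-round scraper), 66 x 110 x 9 mm, lying on the board between the slats near the far end, lower than the slat tops. Origin at its middle, on the underside.

How it is judged:
By the outcome, as a careful person would: the job done as asked, in the order asked, and still so for the second after the job is handed in, with the robot touching nothing.
It also fails if it takes over 54 s, if anything falls off the work surface, if the arm or the gripper's body presses on something with over 40 N, if the wrist force passes 120 N, or if a joint passes its speed limit or range.

### The arm

A 6-joint arm with a two-finger parallel gripper is mounted at the origin on a cart in front of the work surface, level with it; the furniture and walls round the work are solid. World frame = base frame: x ahead of the robot, y to its left, z up, the work surface at z = 0. Lengths are in mm, angles in rad, forces in N, time in s.
With the tool pointing down it reaches from about 400 to 925 mm from the base axis. Payload 12.5 kg.
Tool frame: the origin (TCP) lies midway between the tips of the shut fingers; the grasp point (between the pads) lies 19 mm behind it; z points along the fingers, y is the line along which they close (so a half turn about z gives the same grasp; the last joint's range is limited). The gripper opens to 95 mm and grips with 3 to 60 N. Pads are 20 mm wide; open, the fingers measure 119 mm over their backs; the gripper's body (75 mm by 180 mm) begins 59 mm behind the grasp point.
Start: joints at [1.203, 0.491, 1.559, -0, 1.092, -0.106], TCP at [161.744, 603.726, 214.661] pointing down, gripper open.
Joint ranges: [-3.1, 3.1], [-0.84, 2.19], [0.05, 2.79], [-1.13, 4.28], [0.06, 2.93], [-2.69, 2.69]. Speed limits (rad/s): [2.22, 2.22, 2.79, 3.14, 3.14, 3.14].

### API

Orientations are given as [roll, pitch, yaw] about the fixed x, y, z axes, in that order (R = Rz(yaw) Ry(pitch) Rx(roll)).
In Python, from cell import state, read_camera, camera_info, env gives the robot as it stands.
- The arm moves only by the tool move_arm, never from a script. Its argument "commands" is a list of rows, each a list of 3 entries, a list of its own where there are three numbers: the shift along the world's x, y, z in cm, then the turn, a rotation vector about the world's x, y, z in degrees, then the opening, from 0 (shut) to 1 (fully open). A call has 1 to 10 rows; each row shifts and turns the commanded pose from where the row before left it; what a row does not reach is not made up. A row lasts 1/10 s, in which the tool goes at most 50 mm and 8.59 degrees, less where a joint would pass 70% of its speed; a pose out of reach is approached as far as the arm can. A call with a gripper value outside its range is refused whole. The fingers move at their own pace and stop on an object; the grip force is fixed at half the most. Time passes only in rows, so rows that do not move let the fingers close. It gives the time, the measured TCP pose, the force, the opening and the grip force at its end, in the units of the state.
- state(): the state, without advancing time (a new reading comes with each control period).
- read_camera(name): name is "scene" or "side" or "wrist"; returns the picture (400x640x3 uint8, blue, green, red); there is no depth.
- camera_info(name): a dict with "K" (3x3 intrinsics, pixels), "cam_to_world" (4x4, takes a point from camera to world coordinates). Camera axes: x right, y down, z forward; pixel columns grow to the right and rows downward; lengths in mm; the calibration is good to about 2 mm. A picture is of the moment at which its call begins: read the wrist's pose just before it. camera_info takes no time and is no camera call; for the wrist camera it gives the pose at the moment of the call.
- env.job_done(): hands the job in; it is judged then, once.
The state is a dict: "t": time; "joints": joint angles; "qvel": joint speeds; "tau": joint torques, N m; "eef_pos": TCP position; "tcp_rot": TCP orientation; "ft_force": force on the tool from outside, world axes, zero at the start; "moment": the same for the moment, N m; "opening": opening from 0.0 (shut) to 1.0 (fully open); "grip_force": force on a finger pad.
Only numpy, scipy, OpenCV 4.12 (cv2) and the standard library are available. Lean on these libraries where they do the work, as an engineer would, in place of code of your own. Each camera call takes 0.05 s, during which the arm holds its last target. There are 200 camera calls.

## Working session

There is one attempt and no reset: what is moved stays moved. The work goes in short steps, Python scripts to look and compute and a tool call to move; the robot and the scene stay as the last step left them, time stands still between calls to the robot, and variables do not carry over. Pictures are saved under pics/ and viewed, at most 10 in all, crops included, and the job is handed in when it is done.

Besides the shell and the picture viewer there is one more tool, called after "Call:" as a command line: name --argument value ..., lists and objects as JSON in quotes. move_arm: Moves the arm, as the interface text tells. Its arguments: {"type":"object","properties":{"commands":{"type":"array"}},"required":["commands"]}

```bash
mkdir -p pics; cat > h.py <<'E'
import numpy as np, cv2
from cell import state, read_camera, camera_info, env
def ray(name,uv,z,ci=None):
    ci=ci or camera_info(name); K=np.array(ci["K"]); T=np.array(ci["cam_to_world"])
    d=T[:3,:3]@np.linalg.solve(K,[uv[0],uv[1],1]); o=T[:3,3]
    return o+d*(z-o[2])/d[2]
def proj(name,P,ci=None):
    ci=ci or camera_info(name); K=np.array(ci["K"]); T=np.linalg.inv(np.array(ci["cam_to_world"]))
    p=K@(T[:3,:3]@np.array(P,float)+T[:3,3]); return p[:2]/p[2]
E
python3 - <<'E'
from h import *
for n in("scene","side"):
    cv2.imwrite(f"pics/{n}0.png",read_camera(n)); print(n,np.round(camera_info(n)["cam_to_world"],2).tolist(),camera_info(n)["K"])
s=state();print(s["t"],s["eef_pos"],s["tcp_rot"])
E
```

```text
scene [[0.77, -0.38, 0.52, -44.41], [-0.64, -0.47, 0.61, -728.63], [0.01, -0.8, -0.6, 832.15], [0.0, 0.0, 0.0, 1.0]] [[442.5132727    0.         330.54094019]
 [  0.         442.5132727  199.97923987]
 [  0.           0.           1.        ]]
side [[-0.91, -0.22, 0.35, 135.24], [-0.42, 0.49, -0.77, 1043.9], [-0.0, -0.84, -0.54, 780.89], [0.0, 0.0, 0.0, 1.0]] [[435.19017661   0.         311.8916161 ]
 [  0.         435.19017661 201.53935371]
 [  0.           0.           1.        ]]
0.1 [161.66706777 603.51817849 214.13635122] [-3.14064460e+00 -1.02085547e-04  2.87974001e+00]
```

View pics/scene0.png

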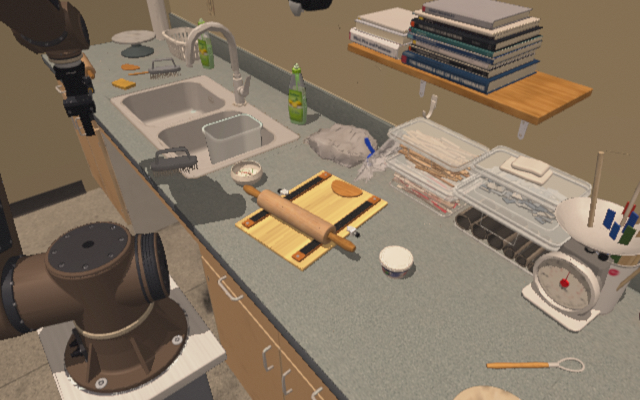

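View pics/side0.png

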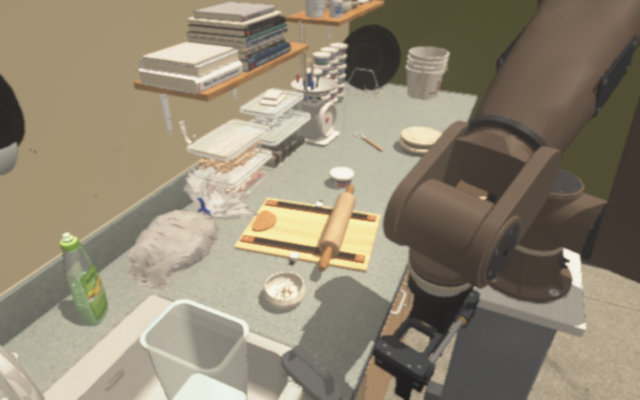

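The scene view shows the pin from (247,190) to (352,245) across the board, with clips near (284,192) and (353,233). In the side view the pin runs (350,190)-(325,262). I'll enlarge both views.

```bash
python3 - <<'E'
from h import *
a=cv2.imread("pics/scene0.png")[155:275,230:400]; b=cv2.imread("pics/side0.png")[170:290,225:395]
a=cv2.resize(a,None,fx=4.7,fy=4.7,interpolation=2)[:,:,:];b=cv2.resize(b,None,fx=4.7,fy=4.7,interpolation=2)
cv2.imwrite("pics/a.png",a);cv2.imwrite("pics/b.png",b)
for n,l in dict(scene=[(238,224),(303,263),(387,206),(323,171)],side=[(381,212),(372,265),(238,248),(275,201)]).items():
    print(n,[np.round(ray(n,p,12)).tolist() for p in l])
E
```

```text
scene [[381.0, 178.0, 12.0], [431.0, -64.0, 12.0], [774.0, -31.0, 12.0], [744.0, 240.0, 12.0]]
side [[418.0, -87.0, 12.0], [364.0, 168.0, 12.0], [730.0, 257.0, 12.0], [755.0, -4.0, 12.0]]
```

View pics/a.png

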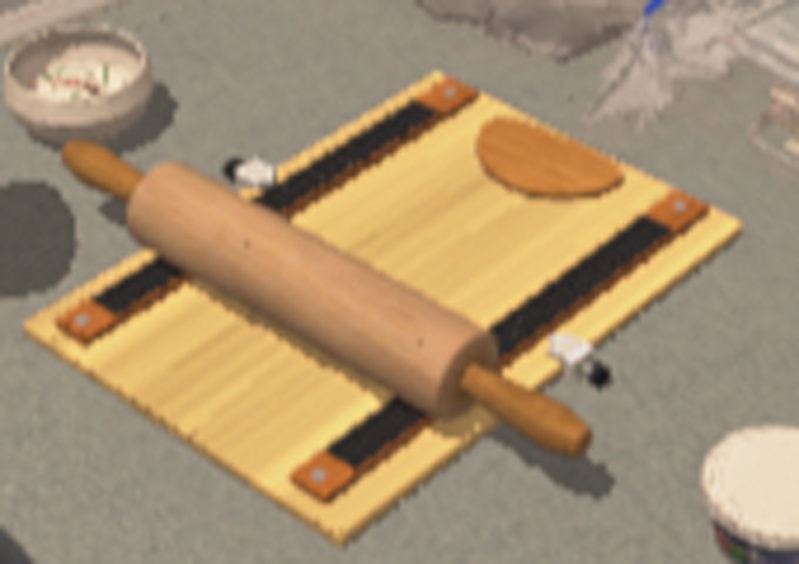

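View pics/b.png

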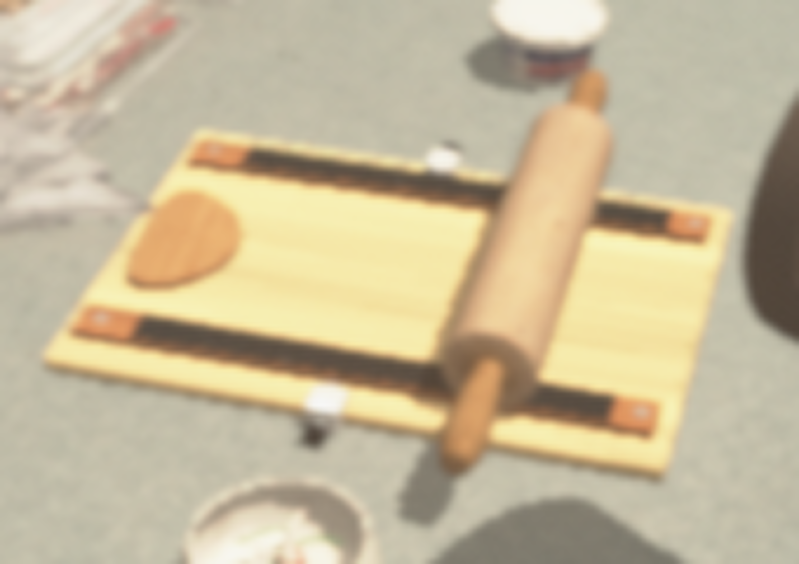

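The scene crop shows the clip points at about (272,172) and (555,345), and the handle tips at (70,155) and (582,437). The side crop shows the clips at (325,400) and (443,160), and the handle tips at (458,455) and (597,80). I'll cast rays for these.

```bash
python3 - <<'E'
from h import *
c=dict(scene=lambda p:(230+p[0]/4.7,155+p[1]/4.7),side=lambda p:(225+p[0]/4.7,170+p[1]/4.7))
pts=dict(scene=dict(NL=(22,325,12),NR=(343,545,12),FR=(742,228,12),FL=(438,70,12),clipL=(255,172,17),clipR=(572,347,17),hL=(70,155,51),hR=(582,437,51),SNL=(83,320,20),SFL=(448,92,20),SNR=(319,475,20),SFR=(680,205,20),
 b1=(149,195,51),b2=(470,375,51)),
 side=dict(NL=(667,475,12),NR=(732,210,12),FR=(202,130,12),FL=(45,360,12),clipL=(325,400,17),clipR=(443,158,17),hL=(458,455,51),hR=(597,80,51),SNL=(636,415,20),SFL=(100,320,20),SNR=(690,222,20),SFR=(217,152,20)))
for n,d in pts.items():
  W={k:ray(n,c[n](v[:2]),v[2])[:2] for k,v in d.items()}
  print(n,{k:np.round(v).tolist() for k,v in W.items()})
  ax=(W['SFL']+W['SFR']-W['SNL']-W['SNR']); yaw=np.degrees(np.arctan2(ax[1],ax[0])); u=ax/np.linalg.norm(ax)
  pd=W['hL']-W['hR']
  print('yaw',yaw,'pin perp yaw',np.degrees(np.arctan2(-pd[0],pd[1])),'len',np.linalg.norm(pd),'pin c',(W['hL']+W['hR'])/2,'clip c',(W['clipL']+W['clipR'])/2,
   'dist',u@(W['clipL']+W['clipR']-W['hL']-W['hR'])/2,'lat', np.array([-u[1],u[0]])@((W['hL']+W['hR'])/2-(W['SFL']+W['SFR']+W['SNL']+W['SNR'])/4))
E
```

```text
scene {'NL': [373.0, 183.0], 'NR': [414.0, -86.0], 'FR': [785.0, -24.0], 'FL': [749.0, 245.0], 'clipL': [571.0, 219.0], 'clipR': [616.0, -46.0], 'hL': [463.0, 269.0], 'hR': [542.0, -134.0], 'SNL': [400.0, 155.0], 'SFL': [729.0, 209.0], 'SNR': [432.0, -42.0], 'SFR': [763.0, 12.0], 'b1': [479.0, 201.0], 'b2': [527.0, -57.0]}
yaw 9.291834531140882 pin perp yaw 11.16155541904636 len 410.8644714987717 pin c [502.72950629  67.31071046] clip c [593.39714674  86.17916129] dist 92.52452655540905 lat -3.6103318142702685
side {'NL': [369.0, 197.0], 'NR': [414.0, -72.0], 'FR': [786.0, -12.0], 'FL': [742.0, 255.0], 'clipL': [569.0, 224.0], 'clipR': [613.0, -43.0], 'hL': [464.0, 272.0], 'hR': [534.0, -132.0], 'SNL': [399.0, 164.0], 'SFL': [727.0, 216.0], 'SNR': [432.0, -36.0], 'SFR': [756.0, 19.0]}
yaw 9.329117468785352 pin perp yaw 9.882858801984433 len 409.65877825763823 pin c [499.14124545  69.78819159] clip c [590.79548347  90.37077064] dist 93.77851529522889 lat -8.206156531161191
```

Both views agree: slats at yaw 9.3°, pin centre about (501,68), clip centre about (592,88), so 93 mm to roll. That is about 4 strokes of roughly 24 mm roll each, using two open fingertips spread along the pin. First move is above the pin.

Call:
move_arm --commands '[[[1.6,-2.7,0],[0,0,1.2],1],[[1.6,-2.7,0],[0,0,1.2],1],[[1.6,-2.7,0],[0,0,1.2],1],[[1.6,-2.7,0],[0,0,1.2],1],[[1.6,-2.7,0],[0,0,1.2],1],[[1.6,-2.7,0],[0,0,1.2],1],[[1.6,-2.7,0],[0,0,1.2],1],[[1.6,-2.7,0],[0,0,1.2],1],[[1.6,-2.7,0],[0,0,1.2],1],[[1.6,-2.7,0],[0,0,1.2],1]]'

```text
t: 1.1
eef_pos: [322.1, 332.6, 214.5]
tcp_rot: [-3.142, -0.0, 3.09]
ft_force: [0.3, -0.2, -1.0]
opening: 0.998
grip_force: 0.0
```

Call:
move_arm --commands '[[[1.6,-2.7,0],[0,0,1.2],1],[[1.6,-2.7,0],[0,0,1.2],1],[[1.6,-2.7,0],[0,0,1.2],1],[[1.6,-2.7,0],[0,0,1.2],1],[[1.6,-2.7,0],[0,0,1.2],1],[[1.6,-2.7,0],[0,0,1.2],1],[[1.6,-2.7,0],[0,0,1.2],1],[[1.6,-2.7,0],[0,0,1.2],1],[[1.6,-2.7,0],[0,0,1.2],1],[[0,0,0],[0,0,0],1]]'

```text
t: 2.1
eef_pos: [467.2, 88.4, 214.4]
tcp_rot: [-3.141, 0.0, -3.008]
ft_force: [0.4, 0.2, -1.0]
opening: 0.999
grip_force: 0.0
```

```bash
python3 - <<'E'
from h import *
ci=camera_info("wrist"); cv2.imwrite("pics/w1.png",read_camera("wrist")); np.save("w1.npy",np.array(ci["cam_to_world"])); print(np.round(ci["cam_to_world"],2).tolist(),ci["K"])
E
```

```text
[[-0.13, 0.95, 0.27, 391.16], [0.99, 0.13, 0.04, 79.03], [-0.0, 0.28, -0.96, 385.61], [0.0, 0.0, 0.0, 1.0]] [[296.7420866    0.         317.25263759]
 [  0.         296.7420866  201.42869527]
 [  0.           0.           1.        ]]
```

View pics/w1.png

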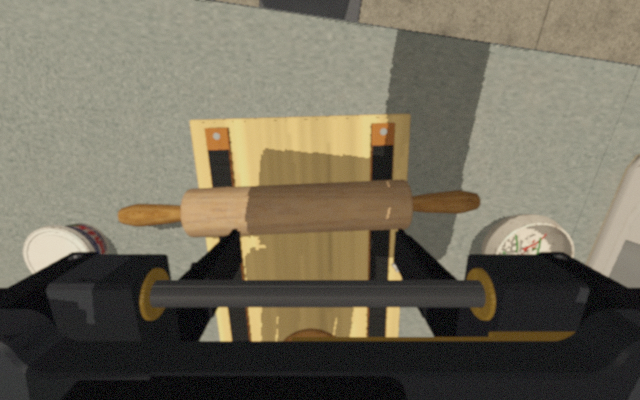

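The wrist view shows the pin with handle tips at (119,215) and (480,202), the near slat screws at (217,137) and (383,131), and the clips hidden behind the fingers.

```bash
python3 - <<'E'
from h import *
ci=dict(K=camera_info("wrist")["K"],cam_to_world=np.load("w1.npy"))
P={k:ray("wrist",p[:2],p[2],ci)[:2] for k,p in dict(hR=(120,215,51),hL=(479,202,51),sR=(217,137,20),sL=(383,131,20),bR=(185,213,51),bL=(410,204,51)).items()}
for k,v in P.items(): print(k,v.round(1))
for a,b in(("hL","hR"),("bL","bR"),("sL","sR")):
  d=P[a]-P[b];print(a,(P[a]+P[b])/2,np.degrees(np.arctan2(-d[0],d[1])),np.linalg.norm(d))
E
```

```text
hR [ 534.2 -138.3]
hL [461.4 280. ]
sR [431.  -37.7]
sL [397.2 159.4]
bR [521.3 -61.7]
bL [474.6 200.3]
hL [497.79725676  70.89000874] 9.87797538285643 424.58117986212073
bL [497.98434827  69.30764221] 10.10445846824971 266.17726194673963
sL [414.13484151  60.86656991] 9.726059927395175 199.9916007878658
```

Call:
move_arm --commands '[[[1.0,-1.05,-2.0],[0,0,1],1],[[1.0,-1.05,-3.0],[0,0,1],1],[[0,0,-3.0],[0,0,0],1],[[0,0,-2.5],[0,0,0],1],[[0,0,-1.5],[0,0,0],1],[[0,0,-0.8],[0,0,0],1],[[0,0,-0.4],[0,0,0],1],[[0,0,0],[0,0,0],1]]'

```text
t: 2.95
eef_pos: [485.7, 70.1, 82.8]
tcp_rot: [3.141, -0.0, -2.97]
ft_force: [-0.8, -1.0, 0.1]
opening: 0.996
grip_force: 0.0
```

Call:
move_arm --commands '[[[0.1,-0.2,-0.1],[0,0,0],1],[[0,0,-0.1],[0,0,0],1],[[0,0,-0.1],[0,0,0],1],[[0,0,-0.1],[0,0,0],1],[[0,0,0],[0,0,0],1]]'

```text
t: 3.45
eef_pos: [487.4, 67.8, 79.3]
tcp_rot: [-3.142, 0.002, -2.971]
ft_force: [-0.4, 0.5, 7.3]
opening: 1.004
grip_force: 3.7
```

Call:
move_arm --commands '[[[0,0,-0.05],[0,0,0],1],[[0.2,0.03,0],[0,0,0],1],[[0.47,0.08,0],[0,0,0],1],[[0.47,0.08,0],[0,0,0],1],[[0.47,0.08,0],[0,0,0],1],[[0.47,0.08,0],[0,0,0],1]]'

```text
t: 4.05
eef_pos: [509.0, 71.5, 79.6]
tcp_rot: [-3.141, 0.004, -2.971]
ft_force: [0.4, 1.7, 11.8]
opening: 1.001
grip_force: 6.2
```

Call:
move_arm --commands '[[[0.47,0.08,0],[0,0,0],1],[[0.47,0.08,0],[0,0,0],1],[[0.47,0.08,0],[0,0,0],1],[[0.47,0.08,0],[0,0,0],1],[[0.47,0.08,0],[0,0,0],1],[[0.2,0.03,0],[0,0,0],1],[[0,0,0],[0,0,0],1]]'

```text
t: 4.75
eef_pos: [534.0, 75.8, 79.1]
tcp_rot: [3.142, 0.002, -2.971]
ft_force: [-0.2, 1.7, 9.7]
opening: 1.0
grip_force: 4.9
```

```bash
python3 - <<'E'
from h import *
ci=camera_info("wrist"); cv2.imwrite("pics/w2.png",read_camera("wrist")); np.save("w2.npy",np.array(ci["cam_to_world"]))
a=camera_info("scene");cv2.imwrite("pics/s2.png",read_camera("scene"))
# handle tips by colour: orange-brown saturated, inspect at handles
for n,f in(("scene","s2"),("scene","scene0")):
    im=cv2.imread(f"pics/{f}.png");h=cv2.cvtColor(im,cv2.COLOR_BGR2HSV)
    m=cv2.inRange(h,(5,130,80),(20,255,255)); nn,l,s,c=cv2.connectedComponentsWithStats(m)
    print(f,[(s[i].tolist(),c[i].round().tolist()) for i in range(1,nn) if s[i,4]>40 and 230<c[i,0]<400 and 150<c[i,1]<280])
E
```

```text
s2 [([238, 179, 143, 91, 1911], [326.0, 219.0]), ([248, 182, 17, 12, 105], [256.0, 187.0]), ([295, 190, 18, 14, 109], [304.0, 196.0])]
scene0 [([289, 172, 43, 34, 278], [311.0, 185.0]), ([300, 179, 64, 46, 1077], [333.0, 198.0]), ([243, 185, 18, 13, 123], [251.0, 191.0]), ([236, 195, 145, 75, 2183], [299.0, 235.0]), ([356, 203, 31, 25, 47], [371.0, 215.0])]
```

View pics/w2.png

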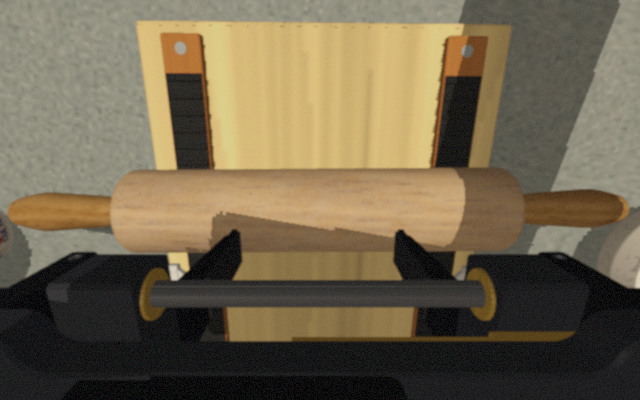

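It has rolled cleanly. The handle tips are now at (9,212) and (629,208), the near screws at (180,48) and (467,51), and both clips are just visible at (177,271) and (462,268).

```bash
cat >> h.py <<'E'
def wr(f,**pts):
    ci=dict(K=camera_info("wrist")["K"],cam_to_world=np.load(f))
    P={k:ray("wrist",p[:2],p[2],ci)[:2] for k,p in pts.items()}
    for a in sorted({k[:-1] for k in P}):
        d=P[a+"L"]-P[a+"R"];print(a,((P[a+"L"]+P[a+"R"])/2).round(1),"ang",np.degrees(np.arctan2(-d[0],d[1])).round(2),"len",np.linalg.norm(d).round(1))
E
python3 - <<'E'
from h import *
wr("w2.npy",hR=(10,212,51),hL=(628,208,51),bR=(113,211,51),bL=(522,208,51),sR=(180,48,20),sL=(467,51,20),cR=(177,271,17),cL=(462,268,17))
E
```

```text
b [520.6  74.3] ang 10.26 len 288.0
c [585.2  87.3] ang 10.49 len 249.6
h [520.8  75.2] ang 10.21 len 435.3
s [413.2  60.3] ang 9.28 len 201.8
```

Stroke 1 rolled the pin about 23 mm. Now lift, return and repeat.

Call:
move_arm --commands '[[[0,0,0.5],[0,0,0],1],[[0,0,0.5],[0,0,0],1],[[-1.15,-0.2,0],[0,0,0],1],[[-1.15,-0.2,0],[0,0,0],1],[[0,0,-0.4],[0,0,0],1],[[0,0,-0.4],[0,0,0],1],[[0,0,-0.1],[0,0,0],1],[[0,0,-0.1],[0,0,0],1],[[0,0,0],[0,0,0],1]]'

```text
t: 5.75
eef_pos: [511.8, 71.8, 79.5]
tcp_rot: [-3.141, 0.004, -2.971]
ft_force: [-2.1, 2.5, 21.2]
opening: 0.997
grip_force: 10.2
```

Call:
move_arm --commands '[[[0.2,0.03,0],[0,0,0],1],[[0.47,0.08,0],[0,0,0],1],[[0.47,0.08,0],[0,0,0],1],[[0.47,0.08,0],[0,0,0],1],[[0.47,0.08,0],[0,0,0],1]]'

```text
t: 6.25
eef_pos: [533.0, 75.5, 79.7]
tcp_rot: [-3.142, 0.005, -2.971]
ft_force: [0.8, 3.0, 18.1]
opening: 1.001
grip_force: 9.0
```

Call:
move_arm --commands '[[[0.47,0.08,0],[0,0,0],1],[[0.47,0.08,0],[0,0,0],1],[[0.47,0.08,0],[0,0,0],1],[[0.47,0.08,0],[0,0,0],1],[[0.47,0.08,0],[0,0,0],1],[[0.2,0.03,0],[0,0,0],1],[[0.2,0.03,0],[0,0,0],1],[[0,0,0],[0,0,0],1]]'

```text
t: 7.05
eef_pos: [559.9, 80.0, 78.7]
tcp_rot: [3.142, 0.003, -2.971]
ft_force: [1.5, 3.2, 8.8]
opening: 1.0
grip_force: 4.9
```

```bash
python3 - <<'E'
from h import *
ci=camera_info("wrist"); cv2.imwrite("pics/w3.png",read_camera("wrist")); np.save("w3.npy",np.array(ci["cam_to_world"]))
E
```

```text
(no output)
```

View pics/w3.png

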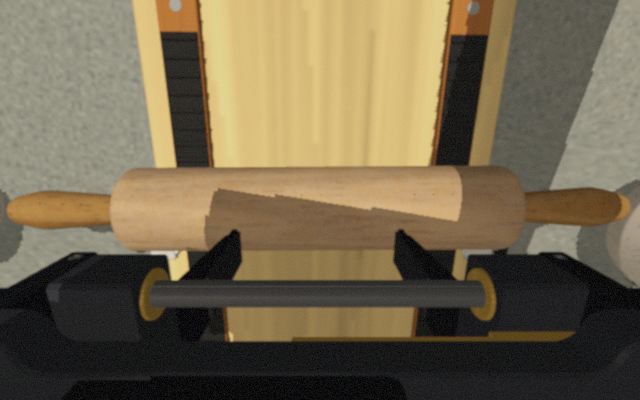

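The pin stays square to the tool, with handle tips at (8,210) and (629,207) and screws at (176,5) and (473,8). The clips peek out at about (168,254) and (480,253), under the barrel's far edge.

```bash
python3 - <<'E'
from h import *
wr("w3.npy",hR=(9,210,51),hL=(628,207,51),bR=(113,209,51),bL=(523,207,51),sR=(176,5,20),sL=(473,8,20),cR=(168,255,17),cL=(480,253,17))
E
```

```text
b [545.1  78.8] ang 10.11 len 287.6
c [595.6  92.9] ang 10.22 len 268.4
h [545.5  79. ] ang 10.11 len 434.4
s [413.1  60.6] ang 9.32 len 201.1
```

Call:
move_arm --commands '[[[0,0,0.5],[0,0,0],1],[[0,0,0.5],[0,0,0],1],[[-1.2,-0.22,0],[0,0,0],1],[[-1.2,-0.22,0],[0,0,0],1],[[0,0,-0.4],[0,0,0],1],[[0,0,-0.4],[0,0,0],1],[[0,0,-0.1],[0,0,0],1],[[0,0,-0.1],[0,0,0],1],[[0,0,0],[0,0,0],1]]'

```text
t: 8.0
eef_pos: [535.9, 75.4, 79.3]
tcp_rot: [-3.141, 0.003, -2.971]
ft_force: [-1.1, 0.3, 16.1]
opening: 1.0
grip_force: 8.2
```

Call:
move_arm --commands '[[[0.2,0.03,0],[0,0,0],1],[[0.47,0.08,0],[0,0,0],1],[[0.47,0.08,0],[0,0,0],1],[[0.47,0.08,0],[0,0,0],1],[[0.47,0.08,0],[0,0,0],1]]'

```text
t: 8.5
eef_pos: [557.2, 79.0, 79.6]
tcp_rot: [-3.142, 0.004, -2.971]
ft_force: [-0.1, 1.5, 17.4]
opening: 0.997
grip_force: 8.6
```

Call:
move_arm --commands '[[[0.47,0.08,0],[0,0,0],1],[[0.47,0.08,0],[0,0,0],1],[[0.47,0.08,0],[0,0,0],1],[[0.47,0.08,0],[0,0,0],1],[[0.47,0.08,0],[0,0,0],1],[[0.2,0.03,0],[0,0,0],1],[[0,0,0],[0,0,0],1]]'

```text
t: 9.2
eef_pos: [582.2, 83.5, 79.3]
tcp_rot: [-3.141, 0.003, -2.97]
ft_force: [-1.7, 2.2, 13.9]
opening: 1.0
grip_force: 7.2
```

Call:
move_arm --commands '[[[0,0,0.6],[0,0,0],1],[[0,0,0.5],[0,0,0],1],[[-1.2,-0.2,0.5],[0,0,0],1],[[-1.2,-0.2,0],[0,0,0],1],[[0,0,0],[0,0,0],1]]'

```text
t: 9.7
eef_pos: [554.9, 78.8, 94.3]
tcp_rot: [3.141, -0.001, -2.971]
ft_force: [-0.3, -0.2, -0.1]
opening: 1.002
grip_force: 0.0
```

```bash
python3 - <<'E'
from h import *
ci=camera_info("wrist"); w=read_camera("wrist"); np.save("w4.npy",np.array(ci["cam_to_world"]))
s=read_camera("scene")[155:275,230:400]; cv2.imwrite("pics/w4.png",w)
o=np.zeros((600,800,3),np.uint8); o[:200,:640]=w[100:300]; s=cv2.resize(s,(566,400),interpolation=2); o[200:,:566]=s; cv2.imwrite("pics/v4.png",o)
E
```

```text
(no output)
```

View pics/v4.png

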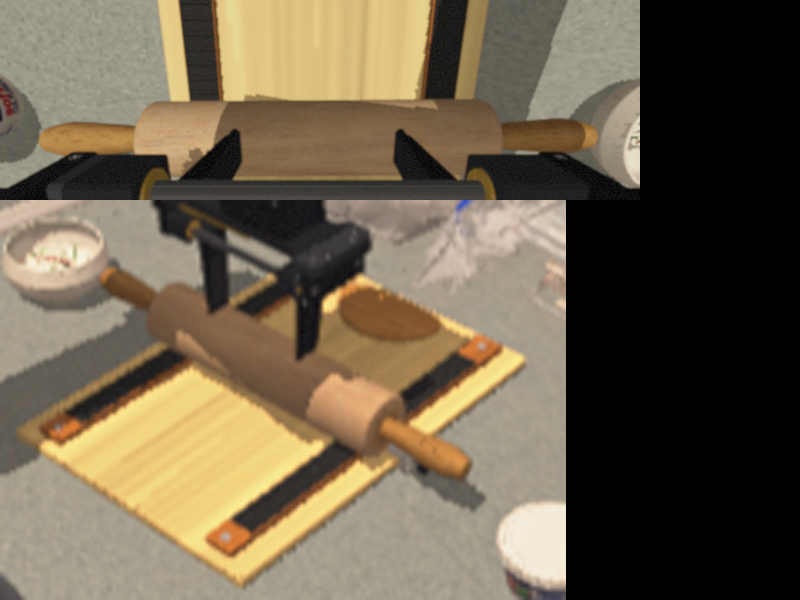

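The wrist strip shows handle tips at full-frame (40,236) and (597,234). The scene crop shows them at (103,275) and (468,465), one stroke short of the clips (black tail at (425,467)).

```bash
python3 - <<'E'
from h import *
wr("w4.npy",hR=(40,236,51),hL=(597,234,51))
a=ray("scene",(230+103/3.33,155+75/3.33),51);b=ray("scene",(230+468/3.33,155+265/3.33),51);d=a-b
print((a+b)/2,np.degrees(np.arctan2(-d[0],d[1])),np.linalg.norm(d))
E
```

```text
h [566.4  82.6] ang 10.03 len 432.9
[571.63670331  81.29989676  51.        ] 11.123946977416672 418.0380097876777
```

Call:
move_arm --commands '[[[0.35,0.06,-0.5],[0,0,0],1],[[0,0,-0.5],[0,0,0],1],[[0,0,-0.3],[0,0,0],1],[[0,0,-0.1],[0,0,0],1],[[0,0,-0.1],[0,0,0],1],[[0,0,-0.1],[0,0,0],1],[[0,0,0],[0,0,0],1]]'

```text
t: 10.5
eef_pos: [561.1, 79.8, 79.3]
tcp_rot: [-3.141, 0.003, -2.971]
ft_force: [-0.2, 1.3, 10.8]
opening: 0.997
grip_force: 5.3
```

Call:
move_arm --commands '[[[0.2,0.03,0],[0,0,0],1],[[0.47,0.08,0],[0,0,0],1],[[0.47,0.08,0],[0,0,0],1],[[0.47,0.08,0],[0,0,0],1],[[0.47,0.08,0],[0,0,0],1]]'

```text
t: 11.0
eef_pos: [582.5, 83.4, 79.8]
tcp_rot: [-3.141, 0.004, -2.971]
ft_force: [1.5, -0.2, 11.4]
opening: 1.001
grip_force: 5.5
```

Call:
move_arm --commands '[[[0.47,0.08,0],[0,0,0],1],[[0.47,0.08,0],[0,0,0],1],[[0.47,0.08,0],[0,0,0],1],[[0.47,0.08,0],[0,0,0],1],[[0.47,0.08,0],[0,0,0],1],[[0.2,0.03,0],[0,0,0],1],[[0,0,0],[0,0,0],1]]'

```text
t: 11.7
eef_pos: [606.9, 87.6, 78.4]
tcp_rot: [3.141, 0.001, -2.971]
ft_force: [1.1, 1.9, 6.2]
opening: 1.001
grip_force: 2.9
```

Call:
move_arm --commands '[[[0,0,0.4],[0,0,0],1],[[0,0,0.6],[0,0,0],1],[[-1,0,2],[0,0,0],1],[[-2,0,3],[0,0,0],1],[[-2,0,4],[0,0,0],1],[[-2,0,3],[0,0,0],1],[[-2,0,2],[0,0,0],1],[[-2,0,2],[0,0,0],1],[[-2,0,0],[0,0,0],1],[[0,0,0],[0,0,0],1]]'

```text
t: 12.7
eef_pos: [474.5, 87.4, 249.1]
tcp_rot: [-3.141, 0.0, -2.97]
ft_force: [0.2, -0.3, -0.0]
opening: 0.997
grip_force: 0.0
```

```bash
python3 - <<'E'
from h import *
ci=camera_info("wrist"); w=read_camera("wrist"); np.save("w5.npy",np.array(ci["cam_to_world"]))
s=read_camera("scene")[155:275,230:400]; cv2.imwrite("pics/w5.png",w)
o=np.zeros((600,800,3),np.uint8); o[:200,:640]=w[100:300]; s=cv2.resize(s,(566,400),interpolation=2); o[200:,:566]=s; cv2.imwrite("pics/v5.png",o)
E
```

```text
(no output)
```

View pics/v5.png

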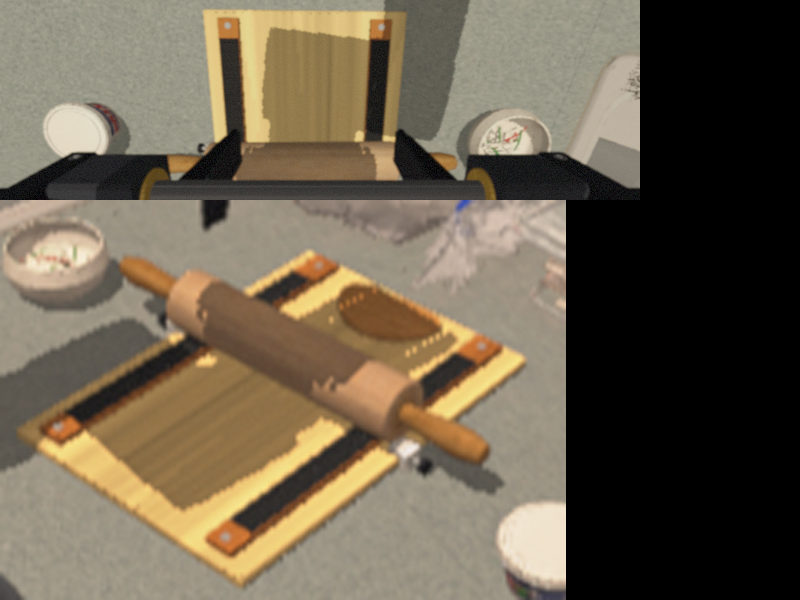

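After the last stroke, the scene crop shows the handle tips at (124,264) and (486,453), the right clip at (405,452) and the left clip tail at (163,320).

```bash
python3 - <<'E'
from h import *
f=lambda x,y,z:ray("scene",(230+x/3.33,155+(y-200)/3.33),z)
a,b=f(124,264,51),f(486,453,51);d=a-b;c=(a+b)/2
print(c,np.degrees(np.arctan2(-d[0],d[1])),np.linalg.norm(d))
u=np.array([.987,.161,0]); 
for n,p in dict(clipR=f(405,452,17),tailR=f(425,466,17),tailL=f(163,320,17)).items(): print(n,p,"along minus pin",u@(p-c))
# subpixel clip check from the first scene picture: white clip blobs
im=cv2.imread("pics/scene0.png");h=cv2.cvtColor(im,cv2.COLOR_BGR2HSV);m=cv2.inRange(h,(0,0,185),(180,45,255));n,l,s,q=cv2.connectedComponentsWithStats(m)
for i in range(1,n):
  if s[i,4]>5 and 275<q[i,0]<360 and 185<q[i,1]<240: print(s[i],q[i],ray("scene",q[i],17), u@(ray("scene",q[i],17)-c))
s=read_camera("side");cv2.imwrite("pics/v6.png",cv2.resize(s[170:290,225:395],None,fx=4.7,fy=4.7,interpolation=2))
E
```

```text
[595.19869945  83.67811955  51.        ] 10.51580417547246 419.1757246810361
clipR [610.6005856  -52.18623487  17.        ] along minus pin -6.6724994327585865
tailR [611.71757417 -75.85148078  17.        ] along minus pin -9.380136300347205
tailL [559.47806277 231.61759713  17.        ] along minus pin -11.438012509336827
[281 189   7   5  26] [284.30769231 191.07692308] [572.43979359 220.9662393   17.        ] -0.3596528008000735
[347 226   9   7  30] [350.83333333 228.8       ] [614.25108753 -44.80299617  17.        ] -1.8807525962271499
```

View pics/v6.png

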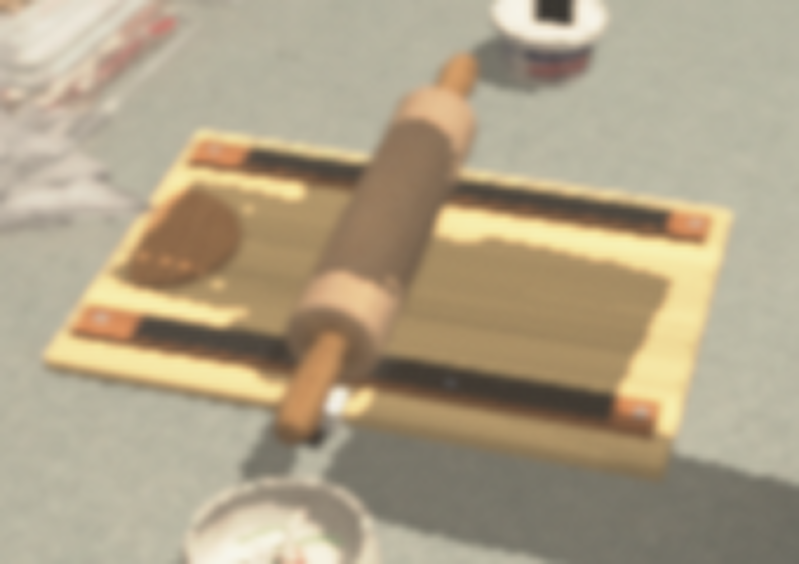

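In the side crop the handle tips are at (296,430) and (462,65), with the white left clip beside the handle at (335,402). Cross-checking.

```bash
python3 - <<'E'
from h import *
f=lambda x,y,z:ray("side",(225+x/4.7,170+y/4.7),z)
a,b=f(296,430,51),f(462,65,51);d=a-b;c=(a+b)/2;u=np.array([.987,.161,0])
print(c,np.degrees(np.arctan2(-d[0],d[1])),np.linalg.norm(d))
im=cv2.imread("pics/side0.png");h=cv2.cvtColor(im,cv2.COLOR_BGR2HSV);m=cv2.inRange(h,(0,0,215),(180,45,255));n,l,s,q=cv2.connectedComponentsWithStats(m)
for i in range(1,n):
  if s[i,4]>3 and 280<q[i,0]<330 and 195<q[i,1]<265:
    for z in(12,17): print(s[i],q[i],z,ray("side",q[i],z), u@(ray("side",q[i],z)-c))
im=cv2.imread("pics/scene0.png")
for p in((284.3,191.1),(350.8,228.8)):
  for z in(12,17): print(p,z,u@(ray("scene",p,z)-[595.2,83.7,51]))
E
```

```text
[590.61866725  89.02068541  51.        ] 10.722061709565898 408.5375035246153
[315 201   8   5  30] [318.63333333 203.33333333] 12 [618.20006141 -50.84765115  12.        ] 4.704033848366554
[315 201   8   5  30] [318.63333333 203.33333333] 17 [615.05945174 -43.72864476  17.        ] 2.7504121252489613
[290 252   9   6  44] [294.  254.5] 12 [573.44920788 216.22846612  12.        ] 3.534196288244587
[290 252   9   6  44] [294.  254.5] 17 [570.59960715 221.61071146  17.        ] 1.5881818657091604
(284.3, 191.1) 12 4.2046670964316775
(284.3, 191.1) 17 -0.46692150109713343
(350.8, 228.8) 12 2.7141214124396447
(350.8, 228.8) 17 -1.9483801562232905
```

The position matches the clips to about 2 mm. The angle is less certain, so I'll take a look from overhead, measured by masks only.

Call:
move_arm --commands '[[[2.5,0,0.5],[0,0,0],1],[[2.5,0,0],[0,0,0],1],[[2.5,0,0],[0,0,0],1],[[2.5,0,0],[0,0,0],1],[[2.5,0,0],[0,0,0],1],[[2.5,0,0],[0,0,0],1],[[2.5,0,0],[0,0,0],1],[[0,0,0],[0,0,0],1],[[0,0,0],[0,0,0],1]]'

```text
t: 13.75
eef_pos: [651.5, 87.3, 251.8]
tcp_rot: [3.141, -0.002, -2.971]
ft_force: [-0.8, 0.1, -0.1]
opening: 1.001
grip_force: 0.0
```

```bash
python3 - <<'E'
from h import *
ci=camera_info("wrist"); w=read_camera("wrist"); np.save("w6.npy",np.array(ci["cam_to_world"])); cv2.imwrite("pics/w6.png",w)
h=cv2.cvtColor(w,cv2.COLOR_BGR2HSV)
for z,p in((51,(595,85)),(17,(572,221)),(17,(614,-45)),(51,(560,291)),(51,(630,-121)),(20,(414-16,60+99)),(20,(430,-39))): print("exp",p,proj("wrist",(*p,z),ci).round())
for nm,lo,hi in(("brown",(5,120,50),(22,255,255)),("white",(0,0,170),(180,50,255))):
  n,l,s,q=cv2.connectedComponentsWithStats(cv2.inRange(h,lo,hi))
  for i in range(1,n):
    if s[i,4]>15 and q[i,1]<260: print(nm,s[i],q[i].round(1))
E
```

```text
exp (595, 85) [323. 134.]
exp (572, 221) [425. 133.]
exp (614, -45) [223. 130.]
exp (560, 291) [493. 135.]
exp (630, -121) [152. 134.]
exp (398, 159) [415. -28.]
exp (430, -39) [241. -30.]
brown [232   0   7  82 129] [235.   39.8]
brown [253   0   8 109 328] [257.1  52.3]
brown [ 273    0  130  111 1934] [339.2  88.6]
brown [414   0  24 108 958] [424.7  52.1]
brown [238  94   2  11  18] [238.5  99. ]
brown [314 117   7   9  22] [317.3 120.7]
brown [ 436  121   64   21 1122] [467.7 131.4]
brown [ 151  123   64   22 1136] [182.1 133.5]
brown [416 125  11   8  28] [420.1 128.2]
brown [309 134   8   6  19] [313.2 136.1]
brown [331 136  14  17  49] [337.5 143.3]
brown [ 266  149  147  104 7456] [328.7 204.9]
brown [233 155  11  15  50] [240.  162.3]
brown [244 155  26  96 767] [257.4 220.3]
brown [404 155  17  49 361] [412. 177.]
brown [231 156   6   7  16] [233.4 159.2]
brown [242 171   3  16  27] [243.3 179.3]
brown [236 230   6  21  34] [239.3 239.8]
white [  32   58   75   77 4366] [69.1 96. ]
white [ 515   70   91   85 3207] [552.1 116.6]
white [590  77  17  32 118] [600.6  91.9]
white [ 569   90   71  175 3474] [608.2 190.2]
```

```bash
python3 - <<'E'
from h import *
ci=dict(K=camera_info("wrist")["K"],cam_to_world=np.load("w6.npy")); w=cv2.imread("pics/w6.png")
wr("w6.npy",hL=(467.7,131.4,51),hR=(182.1,133.5,51))
h=cv2.cvtColor(w,cv2.COLOR_BGR2HSV); y=cv2.inRange(h,(15,70,60),(35,255,255)); y=cv2.morphologyEx(y,cv2.MORPH_OPEN,np.ones((3,3)))
# outer board edges (yellow wood), rows clear of the pin
for nm,f in(("min",min),("max",max)):
  P=[]
  for r in list(range(3,95,3))+list(range(175,215,3)):
    x=np.where(y[r,195:460]>0)[0]+195
    if len(x): P.append(ray("wrist",(f(x),r),12,ci)[:2])
  P=np.float32(P); v=cv2.fitLine(P,cv2.DIST_HUBER,0,.01,.01).ravel(); v*=np.sign(v[0]); print(nm,len(P),"edge yaw",np.degrees(np.arctan2(v[1],v[0])),P[::8].round().tolist())
E
```

```text
h [592.5  87.4] ang 10.23 len 349.3
min 45 edge yaw 9.20157 [[466.0, -67.0], [492.0, -62.0], [518.0, -58.0], [546.0, -54.0], [679.0, -32.0], [713.0, -27.0]]
max 45 edge yaw 9.268356 [[420.0, 198.0], [446.0, 201.0], [472.0, 206.0], [500.0, 210.0], [633.0, 232.0], [668.0, 238.0]]
```

The pin centre is at (592.5, 87.4) against a clip midpoint of about (592, 88). It is about 1° from square, roughly 2 mm at each barrel end. The tub, bowl and rib are untouched and the arm is clear, so I'm handing in.

```bash
python3 -c "
from cell import env; print(env.job_done())"
```

```text
the job is handed in; nothing more can be done
None
```

I rolled the pin forward in four fingertip strokes and handed the job in; the pin lay still within about 2 mm of the clip line and about 1° off square, a skew I left uncorrected, with the tub, bowl and rib untouched.

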